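# Unstack the chargers onto their test boards

## Robot

A 7-joint arm with a two-finger parallel gripper is mounted at the origin on the work surface. World frame = base frame: x ahead of the robot, y to its left, z up, the work surface at z = 0. Lengths are in mm, angles in rad, forces in N, time in s.
With the tool pointing down it reaches from about 425 to 950 mm from the base axis. Payload 4.7 kg.
Tool frame: the origin (TCP) lies between the finger pads; the fingertips stand bot.tip_reach ahead of it and the grasp point (between the pads) lies 5 mm behind it (bot.tip_reach is the distance from the TCP to the fingertips, in mm); z points along the fingers, y is the line along which they close (so a half turn about z gives the same grasp; the last joint's range is limited). The gripper opens to 87 mm and grips with 3 to 60 N. Pads are 19 mm wide; open, the fingers measure 117 mm over their backs; the gripper's body (75 mm by 190 mm) begins 51 mm behind the grasp point.
Start: joints at [-1.14, 0.469, -0.049, 1.532, 0.024, 1.141, -0.082], TCP at [299.508, 604.932, 236.573] pointing down, gripper open.
Joint ranges: [-2.59, 2.59], [-0.33, 1.99], [-1.39, 1.29], [0.1, 2.45], [-1.04, 4.18], [0.21, 1.99], [-2.66, 2.66]. Speed limits (rad/s): [2.57, 2.57, 3.14, 3.14, 3.14, 3.14, 3.14].

## Interface

Orientations are given as a rotation vector (axis times angle).
In Python, from cell import bot, viewer gives the robot as it stands. The module is installed in compiled form; this text tells all that it offers.
- The arm moves only by the shell command python3 -m pendant 'ROWS'. ROWS is JSON, a list that holds one entry, the list of rows, each a list of 5 numbers: the finger opening in m, from 0 to 0.087, then the shift along the world's x, y, z in m, then the turn about the world's z in degrees. A call has 1 to 10 rows; each row shifts and turns the commanded pose from where the row before left it; what a row does not reach is not made up. A row lasts 1/10 s, in which the tool goes at most 50 mm and 8.59 degrees, less where a joint would pass 70% of its speed; a pose out of reach is approached as far as the arm can. A call with a gripper value outside its range is refused whole. The fingers move at their own pace and stop on an object; the grip force is fixed at half the most. Time passes only in rows, so rows that do not move let the fingers close. It gives the time, the measured TCP pose, the force, the opening and the grip force at its end, in the units of the state.
- bot.sense(): the state, without advancing time (a new reading comes with each control period).
- viewer.grab_frame(name): name is "scene" or "top"; returns (picture, depth): 384x512x3 uint8, blue, green, red; 384x512 float32, mm along the optical axis (not along the pixel's ray), 0 where there is no reading.
- viewer.get_calibration(name): a dict with "fx", "fy", "cx", "cy" (pixels), "k1" (the pictures are not rectified: a ray, as slopes to the right and down, at radius r is drawn at 1 + k1 r^2 times it, then the intrinsics apply), "T" (4x4, takes a point from camera to world coordinates). Camera axes: x right, y down, z forward; pixel columns grow to the right and rows downward; lengths in mm; the calibration is good to about 2 mm. A picture is of the moment at which its call begins. get_calibration takes no time and is no camera call.
- bot.job_done(): hands the job in; it is judged then, once.
The state is a dict: "clock": time; "joint_positions": joint angles; "qvel": joint speeds; "tau": joint torques, N m; "ee_pos": TCP position; "eef_rot": TCP orientation; "force": force on the tool from outside, world axes, zero at the start; "wrist_torque": the same for the moment, N m; "grip_width": opening from 0.0 (shut) to 1.0 (fully open); "gripper_force": force on a finger pad.
Only numpy, scipy, OpenCV 4.12 (cv2) and the standard library are available. Lean on these libraries where they do the work, as an engineer would, in place of code of your own. Each camera call takes 0.05 s, during which the arm holds its last target. There are 200 camera calls.

## Task

Four phone and laptop chargers stand in one pile on the test bench. Take the pile apart and set each charger upright on the test board whose rubber mat has the charger's own outline and size, centred on the mat and, where it is not round, squared up with it. Set them down rather than letting any of them fall, and finish with all four standing free on their boards.

Things in the scene. Friction and masses are not known exactly. Their poses are not given: they have to be found in the camera images.
- cube_mid (a point): Small white wall charger, a block 30 x 30 mm in plan and 44 mm high, lightly rounded edges, 50 to 100 g. It starts on the very top of the pile, on the round charger (pile: cube, round, flat, brick from the top; 168 mm high in all; layers are off-centre by a few mm and turned against each other). Its sides run along its own x and y axes, z is up. The point is its centre, half-way up.
- round_mid (a point): Black round charger, an upright cylinder 54 mm across and 44 mm high, 80 to 170 g. It starts third from the bottom, on the flat charger and under the cube. The point is its centre, half-way up; z is up, its x and y mean nothing.
- flat_mid (a point): White oblong charger 88 mm (its x) by 56 mm (its y) in plan and 40 mm high, 120 to 260 g. It starts second from the bottom, on the brick. Its sides run along its own x and y axes, z is up. The point is its centre, half-way up.
- brick_mid (a point): Black laptop charger, the largest: 124 mm (its x) by 64 mm (its y) in plan and 40 mm high, 200 to 420 g. It starts at the bottom of the pile, on the bench. Its sides run along its own x and y axes, z is up. The point is its centre, half-way up.
- board_cube_mat (a point): Centre of the top face of the grey rubber mat on a fixed plywood test board: the small square, 36 x 36 mm (place of the 30 mm square charger), mat, 12 mm above the bench. The mat is 2 mm thick and lies on a board 90 x 82 mm and 10 mm thick, centred on it. z is up; x and y run along the sides of the board, x along the first given size of board and mat. The boards' places are mixed from start to start; each is turned up to 30 degrees.
- board_round_mat (a point): Centre of the top face of the grey rubber mat on a fixed plywood test board: the round, 60 mm across (place of the round charger), mat, 12 mm above the bench. The mat is 2 mm thick and lies on a board 90 x 82 mm and 10 mm thick, centred on it. z is up; x and y run along the sides of the board, x along the first given size of board and mat. The boards' places are mixed from start to start; each is turned up to 30 degrees.
- board_flat_mat (a point): Centre of the top face of the grey rubber mat on a fixed plywood test board: the medium oblong, 94 x 62 mm (place of the 88 x 56 mm white charger), mat, 12 mm above the bench. The mat is 2 mm thick and lies on a board 116 x 82 mm and 10 mm thick, centred on it. z is up; x and y run along the sides of the board, x along the first given size of board and mat. The boards' places are mixed from start to start; each is turned up to 30 degrees.
- board_brick_mat (a point): Centre of the top face of the grey rubber mat on a fixed plywood test board: the large oblong, 130 x 70 mm (place of the 124 x 64 mm black charger), mat, 12 mm above the bench. The mat is 2 mm thick and lies on a board 150 x 90 mm and 10 mm thick, centred on it. z is up; x and y run along the sides of the board, x along the first given size of board and mat. The boards' places are mixed from start to start; each is turned up to 30 degrees.
Not all that is in view belongs to the job. Leave any turquoise look-alike of the part that bears flat_mid alone. There is more than one size of the part that bears brick_mid; the job needs the larger.

How it is judged:
By the outcome, as a careful person would: the job done as asked, in the order asked, and still so for the second after the job is handed in, with the robot touching nothing.
It also fails if it takes over 122 s, if anything falls off the work surface, if the arm or the gripper's body presses on something with over 40 N, if the wrist force passes 120 N, or if a joint passes its speed limit or range.

## Working session

There is one attempt and no reset: what is moved stays moved. The work goes in short steps, Python scripts to look and compute and a shell command to move; the robot and the scene stay as the last step left them, time stands still between calls to the robot, and variables do not carry over. Pictures are saved under pics/ and viewed, at most 14 in all, crops included, and the job is handed in when it is done.

```bash
mkdir -p pics
cat > h.py <<'E'
import numpy as np, cv2
from cell import bot, viewer
def shot(n):
    im,d=viewer.grab_frame(n); np.savez(f'last_{n}.npz',im=im,d=d); return im,d
def load(n):
    z=np.load(f'last_{n}.npz'); return z['im'],z['d']
def rays(n,uv):
    c=viewer.get_calibration(n); K=np.array([[c['fx'],0,c['cx']],[0,c['fy'],c['cy']],[0,0,1.]])
    uv=np.asarray(uv,float).reshape(-1,2)
    p=cv2.undistortPoints(uv.reshape(-1,1,2),K,np.array([c['k1'],0,0,0.])).reshape(-1,2)
    r=np.c_[p,np.ones(len(p))]; T=np.array(c['T']); return r@T[:3,:3].T, T[:3,3]
def plane(n,uv,z):
    r,o=rays(n,uv); return o+r*((z-o[2])/r[:,2])[:,None]
def cloud(n,d):
    v,u=np.mgrid[:384,:512]; r,o=rays(n,np.c_[u.ravel(),v.ravel()])
    P=o+r*d.reshape(-1,1); P[d.ravel()<=0]=np.nan; return P.reshape(384,512,3)
E
python3 - <<'E'
from h import *
s=bot.sense(); print(s, bot.tip_reach)
for n in('scene','top'):
    im,d=shot(n); cv2.imwrite(f'pics/{n}0.png',cv2.resize(im,(800,600)))
    c=viewer.get_calibration(n); print(n,c)
E
```

```text
{'clock': 0.0, 'joint_positions': array([-1.139899  ,  0.46944724, -0.04862832,  1.53368157,  0.02412384,
        1.1409876 , -0.08233887]), 'qvel': array([ 0.00180463,  0.00046955,  0.00279294,  0.00161167,  0.00058614,
       -0.00054134, -0.00075001]), 'tau': array([ 2.59260451e-04, -5.07975197e+01, -8.08853447e-02, -2.36160260e+01,
       -6.14071009e-02,  3.78399901e-02,  1.82336789e-04]), 'ee_pos': array([299.26876075, 604.40031556, 235.5008353 ]), 'eef_rot': array([-7.15769513e-01, -3.05858949e+00,  2.98749157e-03]), 'force': array([0.14170418, 0.09080103, 0.2268257 ]), 'wrist_torque': array([ 0.03912295, -0.0532084 ,  0.03385123]), 'gripper_force': 0.0, 'grip_width': 1.0010696492422793} 14.0
scene {'fx': 473.9013389394104, 'fy': 473.9013389394104, 'cx': 252.76991562043523, 'cy': 196.04809834152985, 'k1': -0.15417950526326646, 'T': array([[-7.35115763e-01,  4.97081768e-01, -4.60992984e-01,
         1.12607019e+03],
       [ 6.77886438e-01,  5.47633660e-01, -4.90476658e-01,
         5.88890905e+02],
       [ 8.64827079e-03, -6.73058015e-01, -7.39539124e-01,
         1.02608757e+03],
       [ 0.00000000e+00,  0.00000000e+00,  0.00000000e+00,
         1.00000000e+00]])}
top {'fx': 391.06967248166586, 'fy': 391.06967248166586, 'cx': 249.8374720157603, 'cy': 191.34249187747605, 'k1': -0.01405189993148233, 'T': array([[ 1.44643719e-02, -9.96270116e-01,  8.50684363e-02,
         4.70499637e+02],
       [-9.99711907e-01, -1.60390472e-02, -1.78564308e-02,
         9.62264892e+00],
       [ 1.91542450e-02, -8.47856466e-02, -9.96215092e-01,
         1.12476061e+03],
       [ 0.00000000e+00,  0.00000000e+00,  0.00000000e+00,
         1.00000000e+00]])}
```

View pics/top0.png

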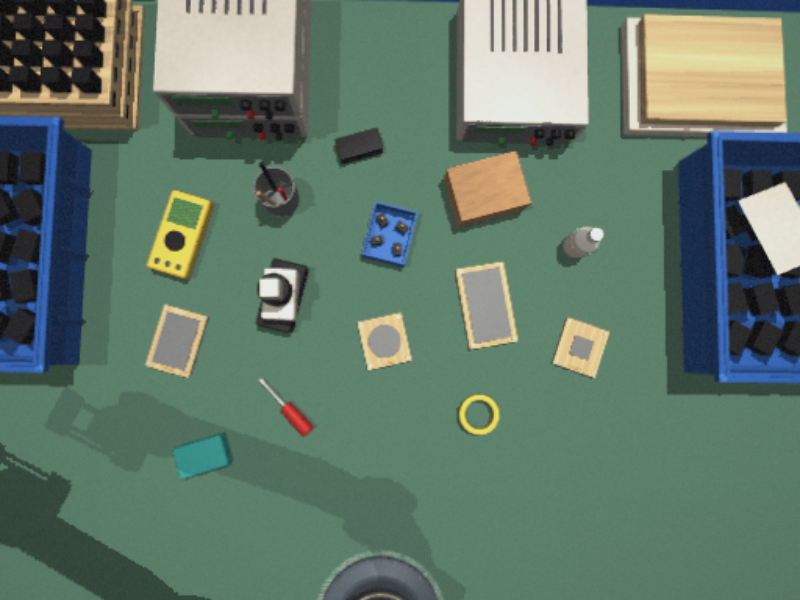

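View pics/scene0.png

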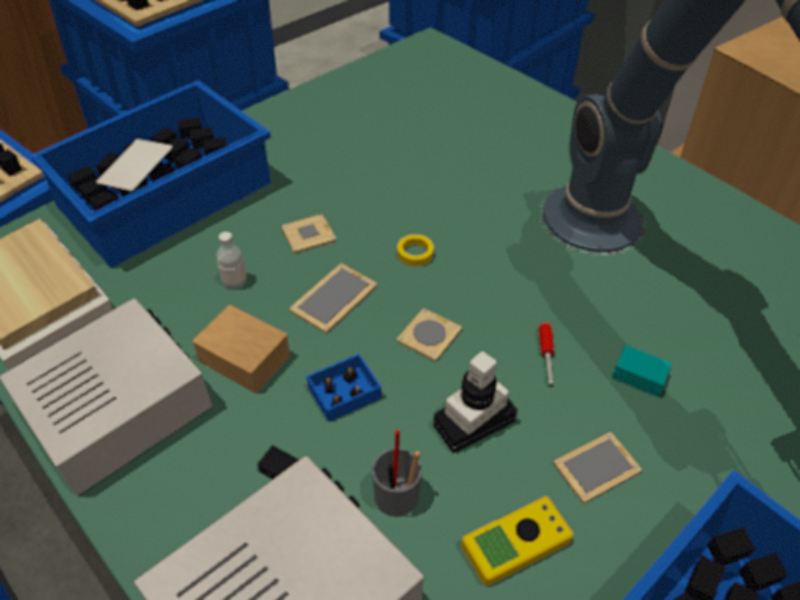

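The top view (800 px) shows the pile at (281,292). The boards are flat (177,341), round (385,341), brick (487,305) and cube (581,347).

Possible mix-ups:
- The small black brick at (359,146) is the smaller decoy. The job brick is under the pile, spanning (258–307, 262–330).
- The turquoise block at (202,456) is the flat look-alike and stays put.
- The white flat charger is in the pile.
- The bin contents and the wooden block at (487,187) don't belong to the job.

Next I'll measure and take one close crop of the pile.

Run:
```python
from h import *
S=1.5625
im,d=load('top'); hsv=cv2.cvtColor(im,cv2.COLOR_BGR2HSV)
P=cloud('top',d)
def rect(n,m,seed,z):
    k,lab=cv2.connectedComponents(m.astype(np.uint8)); l=lab[int(seed[1]),int(seed[0])]
    if l==0: return print(n,'no seed')
    cs,_=cv2.findContours((lab==l).astype(np.uint8),cv2.RETR_EXTERNAL,cv2.CHAIN_APPROX_NONE)
    c=max(cs,key=len).reshape(-1,2); w=plane(n,c,z)[:,:2].astype(np.float32)
    vu=np.argwhere(lab==l); cen=plane(n,vu[:,::-1],z)[:,:2].mean(0)
    r=cv2.minAreaRect(w); print(n,'cen',cen.round(1),'rect',np.round(r[0],1),np.round(r[1],1),round(r[2],1))
    return lab==l
ctr={'flat':(177,341),'round':(385,341),'brick':(487,305),'cube':(581,347)}
scn={'flat':(598,466),'round':(430,333),'brick':(334,296),'cube':(309,231)}
ims,ds=load('scene')
for n,I,C in(('top',im,ctr),('scene',ims,scn)):
    h=cv2.cvtColor(I,cv2.COLOR_BGR2HSV)
    for k,(u,v) in C.items():
        u,v=int(u/S),int(v/S); print(k,h[v,u])
        rect(n,(h[...,1]<45)&(h[...,2]>70),(u,v),12)
# heights round the pile
for n,dd in(('top',d),('scene',ds)):
    Q=cloud(n,dd)
    box=(abs(Q[...,0]-np.nanmean(Q[182:192,175:185,0]))<100) if n=='top' else None
Z=P[...,2]; np.set_printoptions(linewidth=250)
print(Z[162:218:2,160:202:2].round(0).astype(int))
x=cv2.resize(im[155:225,145:215],(560,560),interpolation=cv2.INTER_CUBIC)
cv2.imwrite('pics/pile_top.png',x)
```

```text
flat [ 60   4 136]
top cen [484.3 377.6] rect [484.4 377.3] [60.9 92.3] 75.1
round [ 42   8 154]
top cen [4.894e+02 3.000e-01] rect [489.4   0.9] [56.7 54. ] 0.8
brick [ 45  10 156]
top cen [ 558.6 -186.1] rect [ 560.6 -182.5] [134.2  75.9] 10.3
cube [ 38   7 144]
top cen [ 483.6 -360.7] rect [ 483.3 -360.7] [35.4 34.6] 72.4
flat [ 15   9 113]
scene cen [486.4 379.9] rect [485.3 380. ] [58.8 91. ] 74.5
round [ 40   7 115]
scene cen [490.6   2.8] rect [490.3   3. ] [54.2 52.8] 9.6
brick [ 20   7 113]
scene cen [ 560.7 -183. ] rect [ 559.5 -183.8] [126.2  65.4] 10.5
cube [ 30   5 113]
scene cen [ 484.3 -358. ] rect [ 484.5 -357.9] [31.  29.7] 69.7
[[                  -3                    1                    3                   -1                   -1                   -2                    0                   -1                    3                   -2                    0
                    -3                    1                    4                    3                    1                    0                   -4                    1                    0                   -2]

[... 11403 characters left out ...]
-3                   -4                    5                    1                    0                   -2                    3                   -1                   -1                   -1]
 [                  -1                    1                    1                   -1                    3                    3                    3                    1                    4                    0                    6
                    -1                    3                    1                   -1                    4                   -2                    1                   -1                   -3                   -1]]<stdin>:26: RuntimeWarning: invalid value encountered in cast
```

View pics/pile_top.png

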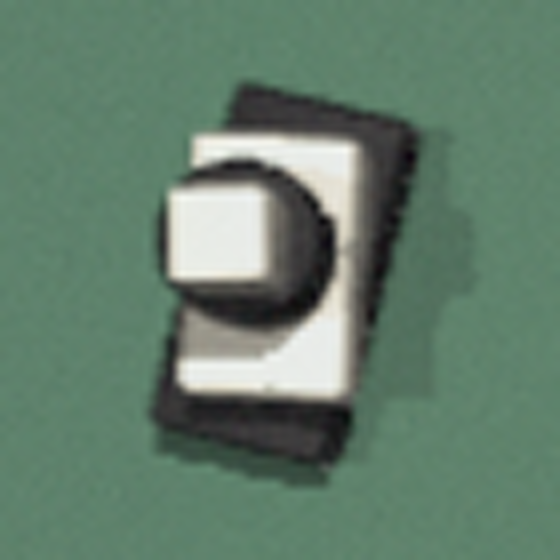

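The crop confirms the choice: the white cube (crop 165–270, 185–285) sits on the black round one, then the white flat one, then the large black brick. Next I'll refine the poses at sub-pixel level.

```bash
cat >> h.py <<'E'
def fit(n,im,seed,half,z,maskf,kind='rect'):
    """upsampled colour mask round seed (512-px coords) -> centre, sizes, yaw of long side on plane z"""
    k=6; u0,v0=int(seed[0]-half),int(seed[1]-half); c=im[v0:v0+2*half,u0:u0+2*half]
    C=cv2.resize(c,None,fx=k,fy=k,interpolation=cv2.INTER_CUBIC); m=maskf(cv2.cvtColor(C,cv2.COLOR_BGR2HSV).astype(int)).astype(np.uint8)
    m=cv2.morphologyEx(m,cv2.MORPH_OPEN,np.ones((7,7)))
    cs,_=cv2.findContours(m,cv2.RETR_EXTERNAL,cv2.CHAIN_APPROX_NONE); q=((seed[0]-u0)*k,(seed[1]-v0)*k)
    c=max(cs,key=lambda c:cv2.contourArea(c)-1e6*(cv2.pointPolygonTest(c,(float(q[0]),float(q[1])),True)<-20)).reshape(-1,2)
    w=plane(n,(c+.5)/k-.5+[u0,v0],z)[:,:2].astype(np.float32)
    if kind=='circ':
        (p,r),e=cv2.minEnclosingCircle(w),cv2.fitEllipse(w); return np.round(p,1),round(2*r,1),np.round(e[0],1),np.round(e[1],1)
    (p,(a,b),t)=cv2.minAreaRect(w)
    if b>a: a,b,t=b,a,t-90
    M=cv2.moments(w.reshape(-1,1,2)); t=(t+90)%180-90
    return np.round(p,1),'mom',np.round([M['m10']/M['m00'],M['m01']/M['m00']],1),np.round((a,b),1),round(t,1)
grey=lambda h:(h[...,1]<38)&(h[...,2]>70)
nogreen=lambda h:~((h[...,0]>50)&(h[...,0]<95)&(h[...,1]>38))
ply=lambda h:(h[...,0]<40)&(h[...,1]>38)|(h[...,1]<38)
white=lambda t:(lambda h:(h[...,2]>t)&(h[...,1]<60))
dark=lambda t:(lambda h:h[...,2]<t)
S=1.5625
BT={'flat':(177,341),'round':(385,341),'brick':(487,305),'cube':(581,347)}
BS={'flat':(598,466),'round':(430,333),'brick':(334,296),'cube':(309,231)}
E
python3 - <<'E'
from h import *
for n,B in(('top',BT),('scene',BS)):
    im,_=load(n)
    for k,(u,v) in B.items():
        s=(u/S,v/S)
        print(n,k,'mat',*fit(n,im,s,45,12,grey,'circ' if k=='round' else 'rect'),'\n   board',*fit(n,im,s,45,10,ply))
im,_=load('top')
for t in(140,170,200,215): print(t,*fit('top',im,(172,183),16,168,white(t)))
ims,_=load('scene')
for t in(130,150,170,190,210): print('sc',t,*fit('scene',ims,(482/S,366/S),16,168,white(t)))
for t in(60,75): print('round',*fit('top',im,(179,186),20,124,dark(t),'circ'))
for t in(150,180,210): print('flat',*fit('top',im,(179,203),30,80,white(t)))
for t in(60,75): print('brick',*fit('top',im,(195,182),38,40,dark(t)))
E
```

```text
top flat mat [484.5 377.3] mom [484.4 377.6] [92.9 61.4] -14.8 
   board [484.5 376.9] mom [484.5 377. ] [118.2  85.8] -14.9
top round mat [489.5   0.6] 58.6 [489.5   0.5] [56.8 57.6] 
   board [4.896e+02 3.000e-01] mom [4.897e+02 2.000e-01] [91.8 84.5] 13.7
top brick mat [ 558.7 -186.3] mom [ 558.7 -186.2] [129.2  68.9] 10.3 
   board [ 558.4 -185.8] mom [ 558.5 -185.8] [151.8  93.2] 10.4
top cube mat [ 483.4 -360.4] mom [ 483.5 -360.4] [35.5 35.3] -19.1 
   board [ 483.5 -359.7] mom [ 483.6 -359.7] [92.8 85.5] -18.5
scene flat mat [485.4 380. ] mom [485.5 379.9] [91.3 59.3] -14.9 
   board [486.8 380.1] mom [486.7 380. ] [122.5  86.7] -15.0
scene round mat [490.7   2.8] 56.3 [490.6   2.8] [54.7 54.9] 
   board [491.8   3.7] mom [491.8   3.8] [98.8 88.1] 13.7
scene brick mat [ 559.3 -183.7] mom [ 559.6 -183.6] [125.9  66. ] 10.4 
   board [ 560.4 -182.5] mom [ 560.4 -182.5] [158.5  98.5] 10.3
scene cube mat [ 484.4 -358. ] mom [ 484.4 -358.1] [31.7 31. ] -18.4 
   board [ 485.6 -355.6] mom [ 485.7 -355.8] [96.  95.1] -18.3
140 [568.2 184. ] mom [568.2 183.8] [31.4 29.8] -88.3
170 [568.1 184. ] mom [568. 184.] [29.6 28.6] -86.9
200 [568.1 184.2] mom [567.9 184.3] [27.7 27.2] -88.1
215 [567.9 184.4] mom [567.8 184.4] [26.5 26. ] -88.3
sc 130 [570.  186.7] mom [569.8 186.9] [34.1 32.6] 3.4
sc 150 [569.9 186.8] mom [569.8 186.9] [31.5 30.5] 3.3
sc 170 [569.8 186.9] mom [569.9 187. ] [29.1 28.3] 2.7
sc 190 [569.7 186.8] mom [569.8 187. ] [26.7 25.9] 2.7Traceback (most recent call last):
  File "<stdin>", line 10, in <module>
  File "h.py", line 23, in fit
    c=max(cs,key=lambda c:cv2.contourArea(c)-1e6*(cv2.pointPolygonTest(c,(float(q[0]),float(q[1])),True)<-20)).reshape(-1,2)
      ~~~^^^^^^^^^^^^^^^^^^^^^^^^^^^^^^^^^^^^^^^^^^^^^^^^^^^^^^^^^^^^^^^^^^^^^^^^^^^^^^^^^^^^^^^^^^^^^^^^^^^^^
ValueError: max() iterable argument is empty
```

```bash
python3 -m pendant '[[[0.087,0.010,-0.015,0,1],[0.087,0.02,-0.031,0,3],[0.087,0.02,-0.031,0,3],[0.087,0.02,-0.031,0,3],[0.087,0.02,-0.031,0,3],[0.087,0.02,-0.031,0,3],[0.087,0.02,-0.031,0,3],[0.087,0.02,-0.031,0,3],[0.087,0.02,-0.031,0,3],[0.087,0.02,-0.031,0,3]]]'
python3 -m pendant '[[[0.087,0.03,-0.045,0,1],[0.087,0.03,-0.045,0,0],[0.087,0.0195,-0.035,0,0],[0.087,0,0,0,0],[0.087,0,0,0,0],[0.087,0,0,0,0]]]'
cat >> h.py <<'E'
def st():
    s=bot.sense(); r=s['eef_rot']; a=np.degrees(2*np.arctan2(r[1],r[0]))-90
    print('t',round(s['clock'],2),'p',s['ee_pos'].round(1),'close-line',round((a+90)%180-90,2),'F',s['force'].round(1),'w',round(s['grip_width']*87,1),'g',round(s['gripper_force'],1),'j7',round(s['joint_positions'][6],2))
E
python3 -c "
from h import *
st()"
```

```text
clock: 1.1
ee_pos: [489.9, 309.4, 236.2]
eef_rot: [0.049, -3.141, 0.001]
force: [0.6, -0.8, 0.2]
grip_width: 1.0
gripper_force: 0.0
clock: 1.7
ee_pos: [563.6, 194.3, 236.3]
eef_rot: [0.076, -3.14, -0.001]
force: [-0.3, 0.8, -0.1]
grip_width: 1.001
gripper_force: 0.0
t 1.7 p [563.6 194.3 236.3] close-line -87.21 F [-0.3  0.8 -0.1] w 87.1 g 0.0 j7 1.22
```

```bash
python3 -m pendant '[[[0.087,0.0053,-0.009,0,0],[0.087,0,0,-0.02,0],[0.087,0,0,-0.025,0],[0.087,0,0,-0.025,0],[0.087,0,0,-0.015,0],[0.087,0,0,-0.005,0],[0.087,0,0,0,0],[0.087,0,0,0,0]]]'
python3 -m pendant '[[[0.06,0,0,0,0],[0.045,0,0,0,0],[0.036,0,0,0,0],[0.033,0,0,0,0],[0.02,0,0,0,0],[0.02,0,0,0,0],[0.02,0,0,0,0],[0.02,0,0,0,0]]]'
python3 -c "
from h import *
st()"
```

```text
clock: 2.5
ee_pos: [570.4, 184.2, 147.5]
eef_rot: [-0.074, 3.139, 0.001]
force: [-0.4, -0.6, 0.2]
grip_width: 1.0
gripper_force: 0.0
clock: 3.3
ee_pos: [569.8, 183.7, 146.5]
eef_rot: [0.073, -3.141, -0.0]
force: [0.1, -0.0, 0.3]
grip_width: 0.354
gripper_force: 0.5
t 3.3 p [569.8 183.7 146.5] close-line -87.34 F [ 0.1 -0.   0.3] w 30.8 g 0.5 j7 1.24
```

```bash
python3 -m pendant '[[[0.02,0,0,0,0],[0.02,0,0,0,0],[0.02,0,0,0,0],[0.02,0,0,0.01,0],[0.02,0,0,0.03,0],[0.02,0,0,0.03,0],[0.02,0,0,0.02,0]]]'
python3 - <<'E'
from h import *
st(); im,d=shot('top'); ims,ds=shot('scene')
cv2.imwrite('pics/both1.png',np.hstack([cv2.resize(im[130:260,110:240],(400,400)),cv2.resize(ims[170:300,240:370],(400,400))]))
E
```

```text
clock: 4.0
ee_pos: [570.5, 183.9, 239.5]
eef_rot: [-0.073, 3.138, 0.002]
force: [0.5, -0.4, -1.7]
grip_width: 0.341
gripper_force: 30.0
t 4.0 p [570.5 183.9 239.5] close-line -87.35 F [ 0.5 -0.4 -1.7] w 29.7 g 30.0 j7 1.24
```

View pics/both1.png

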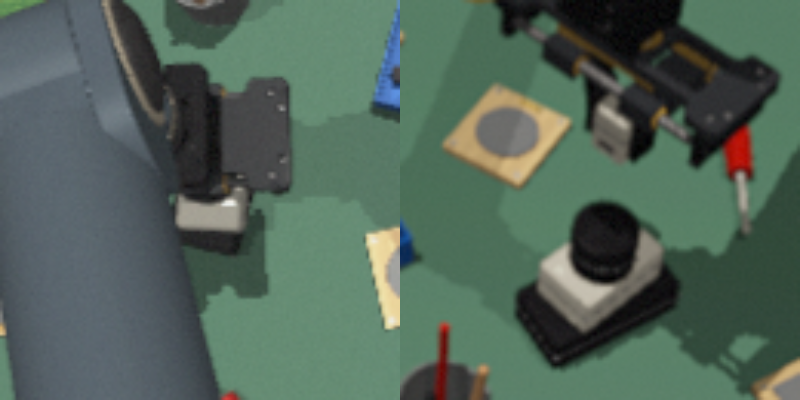

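The right half shows the cube held and lifted, with the round, flat and brick undisturbed. Carrying it to its mat.

```bash
python3 -m pendant '[[[0.02,-0.003,-0.02,0,-2],[0.02,-0.007,-0.043,0,-2],[0.02,-0.007,-0.043,0,-2],[0.02,-0.007,-0.043,0,-2],[0.02,-0.007,-0.043,0,-2],[0.02,-0.007,-0.043,0,-2],[0.02,-0.007,-0.043,0,-2],[0.02,-0.007,-0.043,0,-2],[0.02,-0.007,-0.043,0,-2],[0.02,-0.007,-0.043,0,-2]]]'
python3 -m pendant '[[[0.02,-0.006,-0.043,0,-1.2],[0.02,-0.006,-0.043,0,0],[0.02,-0.005,-0.034,0,0],[0.02,-0.0022,-0.0161,0,0],[0.02,0,0,-0.02,0],[0.02,0,0,-0.03,0],[0.02,0,0,-0.01,0],[0.02,0,0,0,0],[0.02,0,0,0,0],[0.02,0,0,0,0]]]'
python3 -c "
from h import *
st()"
```

```text
clock: 5.1
ee_pos: [501.2, -225.7, 235.2]
eef_rot: [-0.479, -3.102, -0.0]
force: [0.7, 0.1, -0.9]
grip_width: 0.344
gripper_force: 30.0
clock: 6.1
ee_pos: [485.3, -359.7, 177.9]
eef_rot: [0.505, 3.099, -0.001]
force: [-0.3, -0.6, 0.1]
grip_width: 0.342
gripper_force: 30.0
t 6.1 p [ 485.3 -359.7  177.9] close-line 71.47 F [-0.3 -0.6  0.1] w 29.8 g 30.0 j7 1.96
```

```bash
python3 -m pendant '[[[0.02,0,0,-0.02,0],[0.02,0,0,-0.03,0],[0.02,0,0,-0.03,0],[0.02,0,0,-0.03,0],[0.02,0,0,-0.018,0],[0.02,0,0,-0.008,0],[0.02,0,0,-0.002,0],[0.02,0,0,0,0],[0.02,0,0,0,0]]]'
python3 -m pendant '[[[0.02,0,0,-0.001,0],[0.02,0,0,-0.001,0],[0.02,0,0,0,0]]]'
python3 -m pendant '[[[0.02,0,0,-0.001,0],[0.02,0,0,-0.0005,0],[0.02,0,0,0,0]]]'
python3 -c "
from h import *
st()"
```

```text
clock: 7.0
ee_pos: [485.4, -360.0, 40.0]
eef_rot: [0.506, 3.098, -0.001]
force: [0.8, 0.3, -1.0]
grip_width: 0.341
gripper_force: 30.0
clock: 7.3
ee_pos: [484.7, -359.4, 36.8]
eef_rot: [0.506, 3.1, 0.0]
force: [-0.5, 0.5, -1.1]
grip_width: 0.343
gripper_force: 30.0
clock: 7.6
ee_pos: [484.5, -359.3, 34.9]
eef_rot: [-0.506, -3.1, -0.0]
force: [0.3, 0.4, -0.9]
grip_width: 0.344
gripper_force: 30.0
t 7.6 p [ 484.5 -359.3   34.9] close-line 71.45 F [ 0.3  0.4 -0.9] w 29.9 g 30.0 j7 2.02
```

```bash
python3 -m pendant '[[[0.02,0,0,-0.0005,0],[0.02,0,0,0,0],[0.02,0,0,0,0]]]'
python3 -m pendant '[[[0.02,0,0,-0.0005,0],[0.02,0,0,0,0],[0.02,0,0,0,0]]]'
```

```text
clock: 7.9
ee_pos: [484.6, -359.4, 34.5]
eef_rot: [-0.506, -3.101, -0.0]
force: [0.2, -0.5, -1.1]
grip_width: 0.341
gripper_force: 30.0
clock: 8.2
ee_pos: [484.6, -359.4, 34.5]
eef_rot: [0.506, 3.1, 0.0]
force: [-1.8, 1.7, 5.7]
grip_width: 0.343
gripper_force: 30.0
```

```bash
python3 -m pendant '[[[0.034,0,0,0,0],[0.04,0,0,0,0],[0.06,0,0,0,0],[0.087,0,0,0,0],[0.087,0,0,0,0],[0.087,0,0,0.01,0],[0.087,0,0,0.04,0],[0.087,0,0,0.05,0],[0.087,0,0,0.05,0],[0.087,0,0,0.03,0]]]'
python3 -m pendant '[[[0.087,0.007,0.042,0,2.1],[0.087,0.007,0.042,0,2.1],[0.087,0.007,0.042,0,2.1],[0.087,0.007,0.042,0,2.1],[0.087,0.007,0.042,0,2.1],[0.087,0.005,0.04,0,2.1],[0.087,0,0,0,0]]]'
python3 - <<'E'
from h import *
st()
for n,s in(('top',BT['cube']),('scene',BS['cube'])):
    im,d=shot(n); s=(s[0]/S,s[1]/S)
    if n=='scene': s=(s[0],s[1]-12)
    print(n,'board',*fit(n,im,s,30,10,nogreen))
    for t in(150,170): print(n,t,*fit(n,im,s,30,56,white(t)))
im,_=load('top'); ims,_=load('scene')
cv2.imwrite('pics/cube_placed.png',np.hstack([cv2.resize(im[190:254,340:404],(400,400)),cv2.resize(ims[110:174,165:229],(400,400))]))
cv2.imwrite('pics/top2.png',im)
E
```

```text
clock: 9.2
ee_pos: [485.6, -360.6, 219.2]
eef_rot: [0.506, 3.095, -0.004]
force: [0.6, 0.3, -0.3]
grip_width: 0.988
gripper_force: 0.0
clock: 9.9
ee_pos: [525.6, -102.4, 214.7]
eef_rot: [0.146, 3.137, 0.005]
force: [-0.5, 0.4, -0.4]
grip_width: 1.001
gripper_force: 0.0
t 9.9 p [ 525.6 -102.4  214.7] close-line 84.67 F [-0.5  0.4 -0.4] w 87.1 g 0.0 j7 1.65
top board [ 483.5 -359.8] mom [ 483.6 -359.8] [93.7 86.4] -18.4
top 150 [ 483. -358.] mom [ 483.1 -358. ] [31.3 31.3] 71.3
top 170 [ 483.1 -358.2] mom [ 483.3 -358.4] [31.  30.9] -19.3
scene board [ 482.  -366.6] mom [ 482.9 -360. ] [120.2  97.5] 71.8
scene 150 [ 483.9 -355.4] mom [ 484.3 -355.4] [34.7 33.1] 70.1
scene 170 [ 483.8 -355.3] mom [ 484.3 -355.2] [31.2 30.8] -19.5
```

View pics/cube_placed.png

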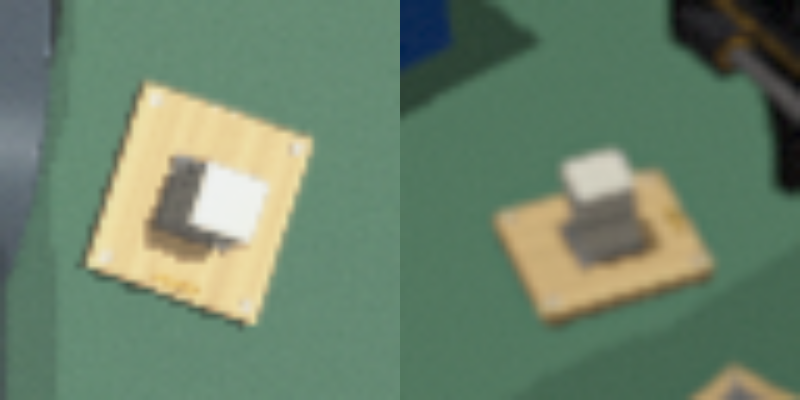

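The cube stands square on its mat, about 2 mm too far in +y (top view centre 483.1,-358.1 against mat 483.4,-360.3). I'll fix that at the end. Next is the round charger.

Run:
```python
from h import *
im,_=load('top'); ims,_=load('scene')
for t in(55,70,85): print('round',*fit('top',im,(179,186),18,124,dark(t),'circ'))
for t in(150,170,190): print('flat',*fit('top',im,(179,203),30,80,white(t)))
for t in(55,70): print('brick',*fit('top',im,(195,178),38,40,dark(t)))
for t in(50,60,75): print('sc round',*fit('scene',ims,(308,245),18,124,dark(t),'circ'))
cv2.imwrite('pics/pile2.png',np.hstack([cv2.resize(im[150:220,145:215],(400,400)),cv2.resize(ims[220:290,270:340],(400,400))]))
```

```text
round [576.1 136.8] 59.9 [580.8 136.7] [ 6.8 65.4]
round [569.5 182.1] 58.1 [568.6 184.6] [48.  56.1]
round [569.2 182.5] 59.0 [568.6 183. ] [51.2 58.3]
flat [565.5 182.9] mom [557.2 176.9] [85.7 57.2] -1.4
flat [546.2 183.8] mom [536.2 177.9] [56.1 47. ] -89.7
flat [542.6 183.8] mom [535.4 178. ] [55.3 39.3] -89.1
brick [585.3 148.8] mom [587.8 147.9] [65.1  8.1] -13.2
brick [591.9 176.9] mom [605.2 162.8] [71.8 67. ] -13.0
sc round [582.4 197.7] 75.0 [583.3 196.2] [50.6 77.4]
sc round [582.8 196.7] 75.9 [583.2 196.1] [51.5 78.4]
sc round [582.5 196.6] 77.4 [583.  195.9] [52.8 79.9]
```

View pics/pile2.png

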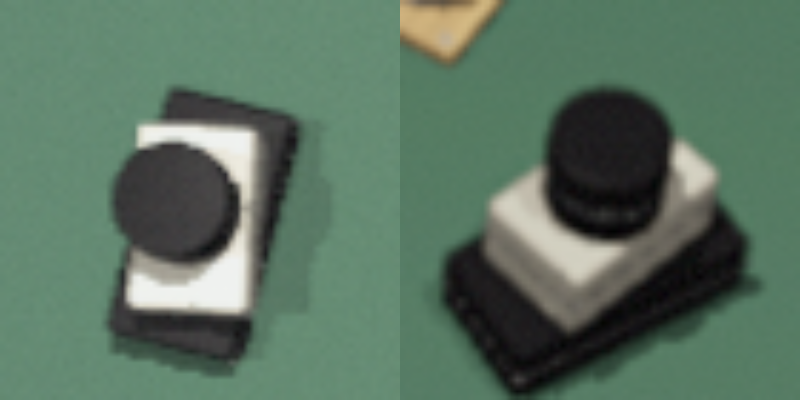

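Run:
```python
from h import *
for n in('top','scene'):
    im,d=load(n); P=cloud(n,d)
    for lo in(112,117):
        m=(P[...,2]>lo)&(P[...,2]<132)&(np.hypot(P[...,0]-570,P[...,1]-184)<45)
        uv=np.argwhere(m)[:,::-1]; w=plane(n,uv,124)[:,:2]
        print(n,lo,m.sum(),w.mean(0).round(1),(w.max(0)+w.min(0))/2,np.ptp(w,axis=0).round(1), 'eqdia',round(2*np.sqrt(cv2.contourArea(cv2.convexHull(w.astype(np.float32)))/np.pi),1))
```

```text
top 112 351 [569.6 185.5] [569.24552429 185.18526875] [51.7 53.9] eqdia 52.8
top 117 347 [569.7 185.8] [569.24552429 186.31663473] [51.7 51.6] eqdia 52.2
scene 112 380 [575.6 189.8] [575.04298873 189.36885465] [59.1 57. ] eqdia 56.8
scene 117 350 [573.8 188.9] [573.48806825 188.66764683] [56.  55.6] eqdia 54.7
```

```bash
python3 -m pendant '[[[0.087,0.006,0.02,0,0],[0.087,0.006,0.042,0,0],[0.087,0.006,0.042,0,0],[0.087,0.006,0.042,0,0],[0.087,0.006,0.042,0,0],[0.087,0.006,0.042,0,0],[0.087,0.006,0.04,0,0],[0.087,0.0038,0.0236,0,0],[0.087,0,0,0,0],[0.087,0,0,0,0]]]'
python3 -m pendant '[[[0.087,0,0,0,0],[0.087,0,0,0,0],[0.087,0,0,0,0]]]'
python3 -c "
from h import *
st()"
```

```text
clock: 11.0
ee_pos: [570.9, 182.3, 214.1]
eef_rot: [0.166, 3.137, -0.002]
force: [-0.0, -1.1, -0.7]
grip_width: 1.0
gripper_force: 0.0
clock: 11.3
ee_pos: [570.6, 182.7, 214.3]
eef_rot: [0.166, 3.137, -0.0]
force: [0.7, 0.3, 0.2]
grip_width: 1.0
gripper_force: 0.0
t 11.3 p [570.6 182.7 214.3] close-line 83.93 F [0.7 0.3 0.2] w 87.0 g 0.0 j7 1.11
```

```bash
python3 -m pendant '[[[0.087,0,0.0015,-0.02,0],[0.087,0,0,-0.03,0],[0.087,0,0,-0.03,0],[0.087,0,0,-0.02,0],[0.087,0,0,-0.01,0],[0.087,0,0,-0.002,0],[0.087,0,0,0,0],[0.087,0,0,0,0],[0.07,0,0,0,0],[0.06,0,0,0,0]]]'
python3 -m pendant '[[[0.057,0,0,0,0],[0.055,0,0,0,0],[0.05,0,0,0,0],[0.045,0,0,0,0],[0.045,0,0,0,0],[0.045,0,0,0,0]]]'
python3 -c "
from h import *
st()"
```

```text
clock: 12.3
ee_pos: [570.8, 185.9, 102.9]
eef_rot: [0.163, 3.136, 0.001]
force: [-0.6, -0.2, -0.9]
grip_width: 0.893
gripper_force: 0.0
clock: 12.9
ee_pos: [570.4, 185.7, 102.1]
eef_rot: [-0.163, -3.137, -0.0]
force: [0.2, -0.3, 0.4]
grip_width: 0.617
gripper_force: 30.0
t 12.9 p [570.4 185.7 102.1] close-line 84.06 F [ 0.2 -0.3  0.4] w 53.7 g 30.0 j7 1.12
```

```bash
python3 -m pendant '[[[0.045,0,0,0.01,0],[0.045,0,0,0.03,0],[0.045,0,0,0.03,0],[0.045,0,0,0.03,0],[0.045,-0.005,-0.015,0,0],[0.045,-0.016,-0.035,0,0],[0.045,-0.016,-0.035,0,0],[0.045,-0.016,-0.035,0,0],[0.045,-0.016,-0.035,0,0],[0.045,-0.011,-0.0305,0,0]]]'
python3 -m pendant '[[[0.045,0,0,0,0],[0.045,0,0,-0.02,0],[0.045,0,0,-0.03,0],[0.045,0,0,-0.04,0],[0.045,0,0,-0.04,0],[0.045,0,0,-0.02,0],[0.045,0,0,-0.01,0],[0.045,0,0,0,0],[0.045,0,0,0,0],[0.045,0,0,0,0]]]'
python3 -c "
from h import *
st()"
```

```text
clock: 13.9
ee_pos: [488.0, -2.3, 201.5]
eef_rot: [-0.165, -3.135, 0.001]
force: [-0.2, -0.4, -1.9]
grip_width: 0.617
gripper_force: 30.0
clock: 14.9
ee_pos: [491.5, 0.3, 43.3]
eef_rot: [0.163, 3.135, 0.001]
force: [0.8, 0.7, -1.9]
grip_width: 0.613
gripper_force: 30.0
t 14.9 p [4.915e+02 3.000e-01 4.330e+01] close-line 84.06 F [ 0.8  0.7 -1.9] w 53.3 g 30.0 j7 1.46
```

```bash
python3 -m pendant '[[[0.045,-0.0012,-0.001,-0.003,0],[0.045,0,0,-0.003,0],[0.045,0,0,0,0],[0.045,0,0,0,0]]]'
python3 -m pendant '[[[0.045,0,0,-0.001,0],[0.045,0,0,-0.001,0],[0.045,0,0,0,0]]]'
python3 -m pendant '[[[0.045,0,0,-0.0005,0],[0.045,0,0,0,0],[0.045,0,0,0,0]]]'
```

```text
clock: 15.3
ee_pos: [489.2, -0.8, 36.1]
eef_rot: [0.163, 3.137, 0.0]
force: [0.2, -0.0, -0.6]
grip_width: 0.617
gripper_force: 30.0
clock: 15.6
ee_pos: [489.3, -0.8, 34.1]
eef_rot: [0.163, 3.137, 0.0]
force: [0.6, -0.4, -1.1]
grip_width: 0.615
gripper_force: 30.0
clock: 15.9
ee_pos: [489.3, -0.7, 34.1]
eef_rot: [0.163, 3.137, 0.0]
force: [-2.3, 0.1, 6.0]
grip_width: 0.615
gripper_force: 30.0
```

```bash
python3 -m pendant '[[[0.057,0,0,0,0],[0.065,0,0,0,0],[0.087,0,0,0,0],[0.087,0,0,0,0],[0.087,0,0,0.01,0],[0.087,0,0,0.04,0],[0.087,0,0,0.05,0],[0.087,0,0,0.05,0],[0.087,0,0,0.03,0],[0.087,0,-0.02,0,0]]]'
python3 -m pendant '[[[0.087,0,-0.04,0,0],[0.087,0,-0.04,0,0],[0.087,0,-0.04,0,0],[0.087,0,-0.04,0,0],[0.087,0,-0.02,0,0],[0.087,0,0,0,0],[0.087,0,0,0,0]]]'
python3 - <<'E'
from h import *
st()
im,d=shot('top'); ims,ds=shot('scene')
for n,I,D in(('top',im,d),('scene',ims,ds)):
    P=cloud(n,D); m=(P[...,2]>46)&(P[...,2]<66)&(np.hypot(P[...,0]-490,P[...,1])<45)
    w=plane(n,np.argwhere(m)[:,::-1],56)[:,:2]; print(n,m.sum(),w.mean(0).round(1),(w.max(0)+w.min(0))/2,np.ptp(w,axis=0))
s=(BT['round'][0]/S,BT['round'][1]/S)
print('board',*fit('top',im,s,30,10,nogreen))
for t in(150,170,190): print('flat',*fit('top',im,(179,190),30,80,white(t)))
for t in(60,75): print('brick',*fit('top',im,(195,178),38,40,dark(t)))
for t in(130,150,170): print('sc flat',*fit('scene',ims,(305,260),30,80,white(t)))
cv2.imwrite('pics/pile3.png',np.hstack([cv2.resize(im[150:250,145:295],(600,400))]))
E
```

```text
clock: 16.9
ee_pos: [492.3, -18.4, 219.3]
eef_rot: [0.155, 3.127, 0.005]
force: [0.2, 0.1, -0.7]
grip_width: 1.001
gripper_force: 0.0
clock: 17.6
ee_pos: [489.0, -200.4, 213.9]
eef_rot: [0.164, 3.137, 0.001]
force: [-0.5, 0.7, 0.2]
grip_width: 1.004
gripper_force: 0.0
t 17.6 p [ 489.  -200.4  213.9] close-line 84.03 F [-0.5  0.7  0.2] w 87.4 g 0.0 j7 1.86
top 298 [4.892e+02 4.000e-01] [488.71090254   1.17333288] [49.26711808 51.91714266]
scene 257 [495.5   5.2] [494.75384283   4.94536392] [56.43269342 57.04136431]
board [4.897e+02 2.000e-01] mom [4.898e+02 2.000e-01] [93.  85.8] 13.6
flat [566.7 183.4] mom [566.9 183. ] [88.2 58.4] -1.4
flat [566.7 183.3] mom [566.8 183. ] [87.3 56.8] -1.5
flat [566.7 183.2] mom [566.7 183. ] [86.4 55.4] -1.4
brick [584.3 149.8] mom [587.7 148.2] [67.6 10.3] -12.4
brick [591.5 177. ] mom [605.8 162.6] [72.8 67.7] -13.0
sc flat [568.7 185.6] mom [568.6 185.6] [92.5 59.3] -1.6
sc flat [568.7 185.7] mom [568.7 185.8] [89.6 56.7] -1.5
sc flat [568.6 185.8] mom [568.7 185.9] [87.1 54.4] -1.7
```

View pics/pile3.png

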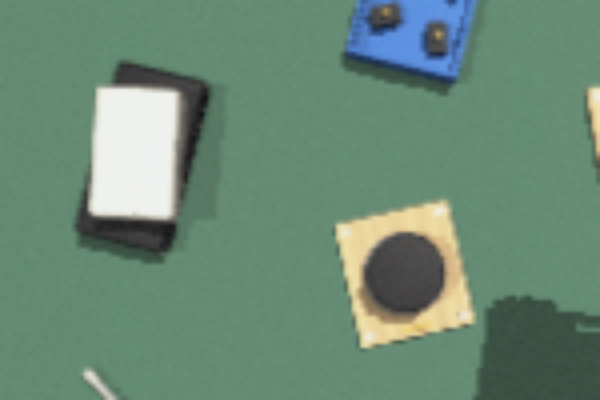

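The round charger is centred on its mat to within about 0.7 mm (crop 404,273), and the flat one now lies bare on the brick at (137,152). Fetching the flat charger.

```bash
python3 -m pendant '[[[0.087,0.004,0.02,0,0.5],[0.087,0.009,0.042,0,0.5],[0.087,0.009,0.042,0,0.5],[0.087,0.009,0.042,0,0.5],[0.087,0.009,0.042,0,0.5],[0.087,0.009,0.042,0,0.5],[0.087,0.009,0.042,0,0.5],[0.087,0.009,0.042,0,0.5],[0.087,0.009,0.042,0,0.5],[0.087,0.0025,0.0263,0,0]]]'
python3 -m pendant '[[[0.087,0,0,-0.02,0],[0.087,0,0,-0.04,0],[0.087,0,0,-0.04,0],[0.087,0,0,-0.02,0],[0.087,0,0,0,0],[0.087,0,0,0,0],[0.087,0,0,0,0]]]'
python3 -c "
from h import *
st()"
```

```text
clock: 18.7
ee_pos: [566.8, 187.6, 213.7]
eef_rot: [-0.029, -3.141, -0.004]
force: [-0.0, 0.3, 0.7]
grip_width: 1.003
gripper_force: 0.0
clock: 19.4
ee_pos: [568.7, 182.6, 95.4]
eef_rot: [0.038, 3.138, 0.002]
force: [-0.3, -0.3, 0.7]
grip_width: 1.004
gripper_force: 0.0
t 19.4 p [568.7 182.6  95.4] close-line 88.61 F [-0.3 -0.3  0.7] w 87.4 g 0.0 j7 1.2
```

```bash
python3 -m pendant '[[[0.087,-0.001,-0.0005,-0.015,0],[0.087,0,0,-0.015,0],[0.087,0,0,-0.002,0],[0.087,0,0,0,0],[0.087,0,0,0,0],[0.07,0,0,0,0],[0.06,0,0,0,0],[0.058,0,0,0,0],[0.055,0,0,0,0],[0.045,0,0,0,0]]]'
python3 -m pendant '[[[0.045,0,0,0,0],[0.045,0,0,0,0],[0.045,0,0,0,0],[0.045,0,0,0,0]]]'
python3 -c "
from h import *
st()"
```

```text
clock: 20.4
ee_pos: [566.7, 181.4, 61.7]
eef_rot: [0.039, 3.141, 0.001]
force: [0.0, 0.4, 1.7]
grip_width: 0.644
gripper_force: 30.0
clock: 20.8
ee_pos: [566.7, 181.3, 61.7]
eef_rot: [0.039, 3.141, 0.001]
force: [-0.7, 1.2, 0.2]
grip_width: 0.641
gripper_force: 30.0
t 20.8 p [566.7 181.3  61.7] close-line 88.56 F [-0.7  1.2  0.2] w 55.8 g 30.0 j7 1.21
```

```bash
python3 -m pendant '[[[0.045,0,0,0.01,0],[0.045,0,0,0.03,0],[0.045,0,0,0.03,0],[0.045,0,0,0,0],[0.045,0,0,0,0]]]'
python3 - <<'E'
from h import *
d=np.load('last_top.npz')['d']; P=cloud('top',d).reshape(-1,3)
m=(P[:,1]>420)&(P[:,0]>400)&(P[:,0]<580)&(P[:,2]>25); Q=P[m]; i=np.argsort(Q[:,1])[:8]; print(Q[i].round(0)); 
m=(np.hypot(P[:,0]-485,P[:,1]-377)<150)&(P[:,2]>25); print(m.sum(), P[m].mean(0), P[m].max(0),P[m].min(0))
st()
E
```

```text
clock: 21.3
ee_pos: [566.6, 180.6, 132.0]
eef_rot: [0.04, 3.141, -0.0]
force: [0.0, -0.3, -3.7]
grip_width: 0.641
gripper_force: 30.0
[[525. 544. 129.]
 [562. 544. 133.]
 [571. 544. 128.]
 [567. 544. 142.]
 [544. 544. 135.]
 [580. 544. 139.]
 [555. 545. 126.]
 [479. 545. 136.]]
288 [617.8505159  382.23890551  34.11756816] [634.49186535 428.34927877  39.62311161] [515.94332412 230.29639432  25.60421835]
t 21.3 p [566.6 180.6 132. ] close-line 88.54 F [ 0.  -0.3 -3.7] w 55.8 g 30.0 j7 1.2
```

```bash
python3 -m pendant '[[[0.045,-0.008,0.015,0,-1.5],[0.045,-0.014,0.035,0,-2.5],[0.045,-0.014,0.035,0,-2.5],[0.045,-0.014,0.035,0,-2.5],[0.045,-0.014,0.035,0,-2.5],[0.045,-0.012,0.028,0,-2],[0.045,-0.0062,0.0124,0,0],[0.045,0,0,0,0],[0.045,0,0,0,0],[0.045,0,0,0,0]]]'
python3 -m pendant '[[[0.045,0,0,-0.02,0],[0.045,0,0,-0.03,0],[0.045,0,0,-0.025,0],[0.045,0,0,-0.013,0],[0.045,0,0,0,0],[0.045,0,0,0,0],[0.045,0,0,0,0]]]'
python3 -c "
from h import *
st()"
```

```text
clock: 22.3
ee_pos: [485.8, 373.6, 131.2]
eef_rot: [0.414, 3.114, -0.003]
force: [1.0, -0.1, -1.6]
grip_width: 0.638
gripper_force: 30.0
clock: 23.0
ee_pos: [485.7, 376.9, 45.1]
eef_rot: [0.409, 3.113, 0.003]
force: [-0.4, -0.3, -1.0]
grip_width: 0.639
gripper_force: 30.0
t 23.0 p [485.7 376.9  45.1] close-line 75.03 F [-0.4 -0.3 -1. ] w 55.6 g 30.0 j7 0.64
```

```bash
python3 -m pendant '[[[0.045,-0.0008,-0.0006,-0.004,0],[0.045,0,0,-0.003,0],[0.045,0,0,-0.002,0],[0.045,0,0,0,0],[0.045,0,0,0,0]]]'
python3 -m pendant '[[[0.045,0,0,-0.0005,0],[0.045,0,0,-0.0005,0],[0.045,0,0,0,0]]]'
python3 -m pendant '[[[0.045,0,0,-0.0005,0],[0.045,0,0,0,0],[0.045,0,0,0,0]]]'
```

```text
clock: 23.5
ee_pos: [483.6, 375.9, 34.5]
eef_rot: [-0.408, -3.115, 0.0]
force: [-0.3, 0.2, -2.7]
grip_width: 0.642
gripper_force: 30.0
clock: 23.8
ee_pos: [483.8, 375.9, 33.7]
eef_rot: [0.408, 3.115, 0.0]
force: [0.5, -0.4, -1.4]
grip_width: 0.643
gripper_force: 30.0
clock: 24.1
ee_pos: [483.8, 375.9, 33.7]
eef_rot: [0.409, 3.115, 0.001]
force: [-2.0, -1.5, 5.9]
grip_width: 0.644
gripper_force: 30.0
```

```bash
python3 -m pendant '[[[0.059,0,0,0,0],[0.067,0,0,0,0],[0.087,0,0,0,0],[0.087,0,0,0,0],[0.087,0,0,0.01,0],[0.087,0,0,0.04,0],[0.087,0,0,0.05,0],[0.087,0,0,0.05,0],[0.087,0,0,0.02,0],[0.087,0.006,-0.025,0,0]]]'
python3 -m pendant '[[[0.087,0.006,-0.045,0,0],[0.087,0.006,-0.045,0,0],[0.087,0.006,-0.045,0,0],[0.087,0.006,-0.045,0,0],[0.087,0.006,-0.045,0,0],[0.087,0.006,-0.045,0,0],[0.087,0.006,-0.045,0,0],[0.087,0.006,-0.03,0,0],[0.087,0,0,0,0],[0.087,0,0,0,0]]]'
python3 - <<'E'
from h import *
st()
im,d=shot('top'); ims,ds=shot('scene')
s=(BT['flat'][0]/S,BT['flat'][1]/S)
print('board',*fit('top',im,s,40,10,nogreen))
for t in(150,170,190): print('flat',*fit('top',im,s,35,52,white(t)))
for t in(60,75,85): print('brick',*fit('top',im,(180,188),38,40,dark(t)))
P=cloud('top',d); m=(P[...,2]>28)&(P[...,2]<50)&(np.hypot(P[...,0]-567,P[...,1]-172)<95)
w=plane('top',np.argwhere(m)[:,::-1],40)[:,:2].astype(np.float32); print('brick depth',m.sum(),w.mean(0),cv2.minAreaRect(w))
cv2.imwrite('pics/pile4.png',cv2.resize(im[150:250,75:225],(600,400)))
E
```

```text
clock: 25.1
ee_pos: [490.1, 356.2, 208.5]
eef_rot: [0.398, 3.111, 0.015]
force: [0.3, -0.2, -0.1]
grip_width: 0.999
gripper_force: 0.0
clock: 26.1
ee_pos: [537.7, 5.4, 203.6]
eef_rot: [0.411, 3.114, 0.001]
force: [0.0, 1.0, 0.5]
grip_width: 1.002
gripper_force: 0.0
t 26.1 p [537.7   5.4 203.6] close-line 74.95 F [0.  1.  0.5] w 87.2 g 0.0 j7 1.3
board [484.5 376.9] mom [484.6 376.9] [119.2  86.9] -15.0
flat [482.3 376.2] mom [483.9 375.9] [93.9 58.7] -14.6
flat [481.7 376.2] mom [483.7 375.8] [93.  56.7] -14.9
flat [481.3 376.2] mom [483.6 375.7] [92.3 55.2] -14.9
brick [577.5  86.3] mom [564.6  90.5] [99.3 24.9] -11.0
brick [565.6 183. ] mom [566. 183.] [126.   67.9] -13.1
brick [563.4 183.5] mom [564.5 183.5] [131.3  69. ] -13.1
brick depth 1027 [566.8117  185.97084] ((567.1642456054688, 185.62741088867188), (65.21940612792969, 122.70454406738281), 76.85940551757812)
```

View pics/pile4.png

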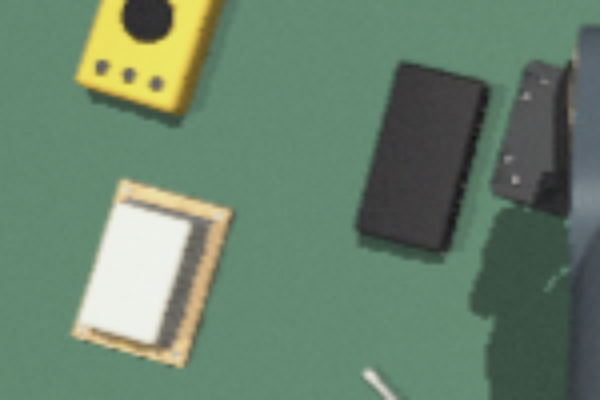

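The flat charger stands on its mat (crop 135,275); the brick (425,155) lies bare. Fetching the brick and rechecking the flat with a tighter mask.

```bash
python3 - <<'E'
from h import *
im,_=load('top'); s=(BT['flat'][0]/S,BT['flat'][1]/S)
for t,q in((170,14),(170,20),(205,20)): print('flat',*fit('top',im,s,35,52,lambda h:(h[...,2]>t)&(h[...,1]<q)))
E
python3 -m pendant '[[[0.087,0.004,0.02,0,0.5],[0.087,0.006,0.04,0,0.5],[0.087,0.006,0.04,0,0.5],[0.087,0.006,0.04,0,0.4],[0.087,0.005,0.0288,0,0],[0.087,0.0028,0.010,-0.02,0],[0.087,0,0,-0.04,0],[0.087,0,0,-0.04,0],[0.087,0,0,-0.02,0],[0.087,0,0,-0.01,0]]]'
python3 -m pendant '[[[0.087,0,0,0,0],[0.087,0,0,0,0],[0.087,0,0,0,0]]]'
python3 -c "
from h import *
st()"
```

```text
flat [484.1 375.4] mom [483.9 375.3] [84.4 51.6] -15.1
flat [484.5 375.1] mom [484.2 375.1] [86.3 53.5] -14.7
flat [484.2 375.3] mom [484.  375.2] [85.4 53.3] -14.8
clock: 27.2
ee_pos: [565.3, 187.3, 70.5]
eef_rot: [-0.35, -3.118, 0.001]
force: [0.1, -0.4, -0.2]
grip_width: 1.004
gripper_force: 0.0
clock: 27.5
ee_pos: [568.5, 185.5, 74.6]
eef_rot: [0.356, 3.119, 0.003]
force: [-0.6, 0.8, -0.3]
grip_width: 0.996
gripper_force: 0.0
t 27.5 p [568.5 185.5  74.6] close-line 76.98 F [-0.6  0.8 -0.3] w 86.7 g 0.0 j7 1.06
```

```bash
python3 -m pendant '[[[0.087,-0.001,-0.0008,-0.015,0],[0.087,0,0,-0.02,0],[0.087,0,0,-0.013,0],[0.087,0,0,-0.003,0],[0.087,0,0,0,0],[0.087,0,0,0,0],[0.087,0,0,0,0],[0.075,0,0,0,0],[0.068,0,0,0,0],[0.065,0,0,0,0]]]'
python3 -m pendant '[[[0.06,0,0,0,0],[0.05,0,0,0,0],[0.05,0,0,0,0],[0.05,0,0,0,0],[0.05,0,0,0,0],[0.05,0,0,0,0]]]'
python3 -c "
from h import *
st()"
```

```text
clock: 28.5
ee_pos: [566.6, 183.9, 22.3]
eef_rot: [0.357, 3.121, 0.0]
force: [0.4, -0.4, 0.9]
grip_width: 0.812
gripper_force: 0.0
clock: 29.1
ee_pos: [566.6, 184.3, 22.2]
eef_rot: [0.356, 3.121, 0.001]
force: [0.3, 2.5, 0.5]
grip_width: 0.735
gripper_force: 30.0
t 29.1 p [566.6 184.3  22.2] close-line 76.97 F [0.3 2.5 0.5] w 64.0 g 30.0 j7 1.07
```

```bash
python3 -m pendant '[[[0.05,0,0,0.01,0],[0.05,0,0,0.03,0],[0.05,0,0,0.04,0],[0.05,0,0,0.03,0],[0.05,0,0,0.01,0],[0.05,0,0,0,0],[0.05,-0.001,-0.015,0,1],[0.05,-0.001,-0.03,0,2.5],[0.05,-0.001,-0.04,0,2.5],[0.05,-0.001,-0.04,0,2.5]]]'
python3 -m pendant '[[[0.05,-0.001,-0.04,0,2.5],[0.05,-0.001,-0.04,0,2.5],[0.05,-0.001,-0.04,0,2.5],[0.05,-0.001,-0.04,0,2.5],[0.05,-0.0005,-0.04,0,2.5],[0.05,0,-0.03,0,2.4],[0.05,0,-0.0166,0,0],[0.05,0,0,0,0],[0.05,0,0,0,0],[0.05,0,0,0,0]]]'
python3 -m pendant '[[[0.05,0,0,-0.02,0],[0.05,0,0,-0.03,0],[0.05,0,0,-0.03,0],[0.05,0,0,-0.015,0],[0.05,0,0,0,0],[0.05,0,0,0,0],[0.05,0,0,0,0]]]'
python3 -c "
from h import *
st()"
```

```text
clock: 30.1
ee_pos: [560.5, 57.5, 139.5]
eef_rot: [-0.119, -3.134, 0.002]
force: [0.5, -0.6, -2.5]
grip_width: 0.732
gripper_force: 30.0
clock: 31.1
ee_pos: [558.1, -185.1, 141.4]
eef_rot: [0.288, -3.127, -0.003]
force: [-0.0, -0.8, -4.4]
grip_width: 0.734
gripper_force: 30.0
clock: 31.8
ee_pos: [559.3, -187.9, 48.7]
eef_rot: [-0.284, 3.126, -0.001]
force: [-0.3, -0.3, -2.1]
grip_width: 0.731
gripper_force: 30.0
t 31.8 p [ 559.3 -187.9   48.7] close-line -79.63 F [-0.3 -0.3 -2.1] w 63.6 g 30.0 j7 2.1
```

```bash
python3 -m pendant '[[[0.05,-0.0008,0.0005,-0.007,0],[0.05,0,0,-0.004,0],[0.05,0,0,-0.001,0],[0.05,0,0,0,0],[0.05,0,0,0,0]]]'
python3 -m pendant '[[[0.05,0,0,-0.0005,0],[0.05,0,0,-0.0005,0],[0.05,0,0,0,0]]]'
python3 -m pendant '[[[0.05,0,0,-0.0005,0],[0.05,0,0,0,0],[0.05,0,0,0,0]]]'
```

```text
clock: 32.3
ee_pos: [557.3, -187.4, 35.1]
eef_rot: [-0.283, 3.129, 0.0]
force: [0.2, -0.0, -2.9]
grip_width: 0.734
gripper_force: 30.0
clock: 32.6
ee_pos: [557.3, -187.4, 34.2]
eef_rot: [-0.283, 3.129, -0.0]
force: [1.4, 0.8, -1.7]
grip_width: 0.732
gripper_force: 30.0
clock: 32.9
ee_pos: [557.3, -187.4, 34.2]
eef_rot: [-0.283, 3.128, 0.0]
force: [-3.0, 1.2, 5.4]
grip_width: 0.728
gripper_force: 30.0
```

```bash
python3 -m pendant '[[[0.067,0,0,0,0],[0.075,0,0,0,0],[0.087,0,0,0,0],[0.087,0,0,0,0],[0.087,0,0,0.01,0],[0.087,0,0,0.04,0],[0.087,0,0,0.05,0],[0.087,0,0,0.05,0],[0.087,0,0,0.02,0],[0.087,0,0.025,0,0]]]'
python3 -m pendant '[[[0.087,0,0.045,0,0],[0.087,0,0.045,0,0],[0.087,0,0.045,0,0],[0.087,0,0.045,0,0],[0.087,0,0.045,0,0],[0.087,0,0.045,0,0],[0.087,0,0.045,0,0],[0.087,0,0.03,0,0],[0.087,0,0,0,0],[0.087,0,0,0,0]]]'
python3 - <<'E'
from h import *
st()
im,d=shot('top'); ims,ds=shot('scene')
s=(BT['brick'][0]/S,BT['brick'][1]/S)
print('board',*fit('top',im,s,45,10,nogreen))
for t in(60,75,85): print('brick',*fit('top',im,s,42,52,dark(t)))
P=cloud('top',d)
def dep(c,z,r,lo=10,hi=8):
    m=(P[...,2]>z-lo)&(P[...,2]<z+hi)&(np.hypot(P[...,0]-c[0],P[...,1]-c[1])<r)
    w=plane('top',np.argwhere(m)[:,::-1],z)[:,:2].astype(np.float32); print(m.sum(),w.mean(0).round(1),cv2.minAreaRect(w))
dep((558,-186),52,85); dep((484.5,377),52,65); dep((483,-359),56,32)
c=(BT['cube'][0]/S,BT['cube'][1]/S)
for t in(150,170): print('cube',*fit('top',im,c,30,56,white(t)))
cv2.imwrite('pics/end1.png',cv2.resize(im[130:260,60:410],(800,297)))
cv2.imwrite('pics/brick.png',cv2.resize(im[145:245,262:362],(500,500)))
E
```

```text
clock: 33.9
ee_pos: [559.1, -166.9, 209.1]
eef_rot: [-0.273, 3.121, -0.008]
force: [0.5, -0.6, 0.1]
grip_width: 1.003
gripper_force: 0.0
clock: 34.9
ee_pos: [557.0, 183.1, 204.0]
eef_rot: [-0.286, 3.128, -0.001]
force: [-0.3, -2.2, -0.9]
grip_width: 0.999
gripper_force: 0.0
t 34.9 p [557.  183.1 204. ] close-line -79.55 F [-0.3 -2.2 -0.9] w 86.9 g 0.0 j7 1.37
board [ 558.5 -185.8] mom [ 558.6 -186. ] [153.1  94.3] 10.4
brick [ 550.  -154.1] mom [ 549.1 -154.2] [119.7  11.2] 11.6
brick [ 555.  -181.6] mom [ 530.9 -176.5] [121.7  68.7] 11.4
brick [ 555.5 -181.6] mom [ 554.6 -181.8] [124.1  70.2] 10.2
1032 [ 556.9 -184.7] ((557.3729248046875, -184.3431396484375), (123.5177001953125, 64.909912109375), 10.248200416564941)
456 [475.  381.6] ((482.3760681152344, 373.2860107421875), (56.990318298339844, 85.78038787841797), 75.42990112304688)
125 [ 482.3 -356.2] ((482.27349853515625, -356.24420166015625), (31.573150634765625, 29.706262588500977), 72.41954803466797)
cube [ 483. -358.] mom [ 483.1 -358. ] [31.3 31.3] 71.3
cube [ 483.1 -358.2] mom [ 483.3 -358.4] [30.9 30.8] -19.0
```

View pics/end1.png

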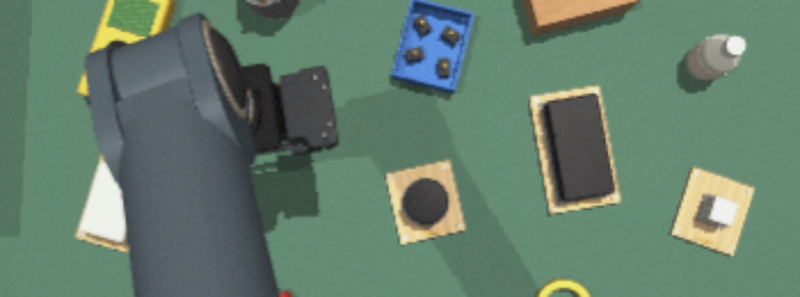

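View pics/brick.png

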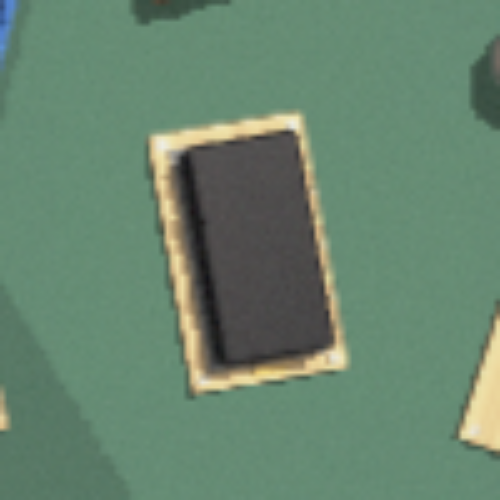

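All four stand on their boards: flat (100,200, partly under the arm), round (425,202), brick (582,148) and cube (722,212). Measuring the fine offsets of brick and flat before mending anything.

Run:
```python
from h import *
im,_=load('top'); ims,ds=load('scene')
s=(312,190)
for lo in(48,54): print('brick top face',*fit('top',im,s,32,52,lambda h:(h[...,2]>lo)&(h[...,2]<100)&(h[...,1]<60)))
c=viewer.get_calibration('scene'); T=np.array(c['T']); K=np.array([[c['fx'],0,c['cx']],[0,c['fy'],c['cy']],[0,0,1.]]); R=np.linalg.inv(T)
px=lambda p:cv2.projectPoints(np.array([p],float),cv2.Rodrigues(R[:3,:3])[0],R[:3,3],K,np.array([c['k1'],0,0,0]))[0].ravel()
b=px((560,-183.5,52)); f=px((485.5,379.5,52)); print(b,f)
h=cv2.cvtColor(ims,cv2.COLOR_BGR2HSV); print(h[int(b[1]),int(b[0])],h[int(f[1]),int(f[0])])
for t in(60,70): print('sc brick',*fit('scene',ims,b,32,52,dark(t)))
for t in(140,160,180): print('sc flat',*fit('scene',ims,f,32,52,white(t)))
x=np.hstack([cv2.resize(ims[int(q[1])-32:int(q[1])+32,int(q[0])-32:int(q[0])+32],(400,400)) for q in(b,f)]); cv2.imwrite('pics/sc_bf.png',x)
```

```text
brick top face [ 556.7 -186.4] mom [ 557.4 -186.2] [125.   60.9] 10.5
brick top face [ 557.  -186.6] mom [ 558.2 -186.3] [123.3  60.3] 10.4
[212.44535789 179.08428511] [386.04063974 288.57426037]
[30  8 31] [ 26  21 211]
sc brick [ 568.8 -168.3] mom [ 569.3 -168.5] [141.9  84.7] 10.4
sc brick [ 568.7 -168.1] mom [ 569.3 -168.3] [143.4  86.7] 10.3
sc flat [485.9 377.9] mom [485.8 378. ] [91.6 58.2] -14.8
sc flat [485.8 378. ] mom [485.9 378. ] [88.8 55.9] -14.8
sc flat [485.8 378.1] mom [485.8 378.1] [86.5 53.9] -15.1
```

View pics/sc_bf.png

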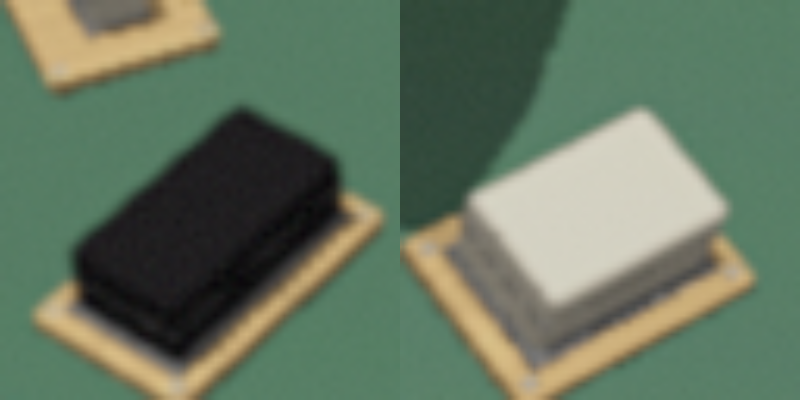

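Brick and round are within about 1 mm. In the right half, the flat charger sits about 1.8 mm short in y. I'll regrasp it and shift it, then do the same for the cube.

```bash
python3 -m pendant '[[[0.087,-0.006,0.015,0,-3],[0.087,-0.012,0.034,0,-4],[0.087,-0.012,0.034,0,-4],[0.087,-0.012,0.034,0,-4],[0.087,-0.012,0.034,0,-4],[0.087,-0.012,0.028,0,-4],[0.087,-0.007,0.0138,0,-2.35],[0.087,0,0,0,0],[0.087,0,0,0,0],[0.087,0,0,0,0]]]'
python3 -m pendant '[[[0.087,0,0,-0.02,0],[0.087,0,0,-0.04,0],[0.087,0,0,-0.03,0],[0.087,0,0,-0.01,0],[0.087,0,0,0,0],[0.087,0,0,0,0],[0.087,0,0,0,0]]]'
python3 -c "
from h import *
st()"
```

```text
clock: 36.0
ee_pos: [485.7, 373.0, 203.7]
eef_rot: [0.415, 3.113, -0.001]
force: [-0.1, -0.2, 0.6]
grip_width: 0.997
gripper_force: 0.0
clock: 36.7
ee_pos: [485.5, 376.1, 105.5]
eef_rot: [0.41, 3.112, 0.004]
force: [0.2, 0.2, 0.5]
grip_width: 1.001
gripper_force: 0.0
t 36.7 p [485.5 376.1 105.5] close-line 74.98 F [0.2 0.2 0.5] w 87.1 g 0.0 j7 0.61
```

```bash
python3 -m pendant '[[[0.087,-0.001,0,-0.02,0],[0.087,0,0,-0.03,0],[0.087,0,0,-0.015,0],[0.087,0,0,-0.004,0],[0.087,0,0,0,0],[0.087,0,0,0,0],[0.075,0,0,0,0],[0.065,0,0,0,0],[0.06,0,0,0,0],[0.058,0,0,0,0]]]'
python3 -m pendant '[[[0.055,0,0,0,0],[0.045,0,0,0,0],[0.045,0,0,0,0],[0.045,0,0,0,0],[0.045,0,0,0,0],[0.045,0,0,0,0]]]'
python3 -m pendant '[[[0.045,0,0,0.002,0],[0.045,0,0,0.002,0],[0.045,0,0,0,0],[0.045,0,0,0,0],[0.045,0,0,0,0]]]'
```

```text
clock: 37.7
ee_pos: [483.3, 375.6, 34.9]
eef_rot: [0.41, 3.114, 0.001]
force: [-0.2, 0.1, -0.3]
grip_width: 0.729
gripper_force: 0.0
clock: 38.3
ee_pos: [483.2, 375.7, 34.6]
eef_rot: [0.41, 3.115, 0.0]
force: [0.2, 0.3, 0.8]
grip_width: 0.639
gripper_force: 30.0
clock: 38.8
ee_pos: [483.0, 375.4, 38.4]
eef_rot: [-0.41, -3.114, 0.0]
force: [1.0, -0.1, -3.1]
grip_width: 0.64
gripper_force: 30.0
```

```bash
python3 -m pendant '[[[0.045,0,0.002,0,0],[0.045,0,0,-0.002,0],[0.045,0,0,-0.001,0],[0.045,0,0,0,0],[0.045,0,0,0,0]]]'
python3 -m pendant '[[[0.045,0,0,-0.0005,0],[0.045,0,0,-0.0005,0],[0.045,0,0,0,0],[0.045,0,0,0,0]]]'
```

```text
clock: 39.3
ee_pos: [483.1, 377.5, 35.5]
eef_rot: [-0.41, -3.115, 0.0]
force: [-0.0, 0.1, -2.0]
grip_width: 0.641
gripper_force: 30.0
clock: 39.7
ee_pos: [483.3, 377.5, 34.7]
eef_rot: [0.41, 3.115, 0.0]
force: [-0.8, -0.9, -1.7]
grip_width: 0.636
gripper_force: 30.0
```

```bash
python3 -m pendant '[[[0.045,0,0,-0.0005,0],[0.045,0,0,0,0],[0.045,0,0,0,0]]]'
python3 -m pendant '[[[0.045,0,0,-0.0003,0],[0.045,0,0,0,0]]]'
```

```text
clock: 40.0
ee_pos: [483.2, 377.6, 34.6]
eef_rot: [0.41, 3.115, 0.0]
force: [-2.3, -1.3, 5.5]
grip_width: 0.642
gripper_force: 30.0
clock: 40.2
ee_pos: [483.3, 377.5, 34.6]
eef_rot: [0.41, 3.115, 0.0]
force: [-2.1, -2.5, 7.1]
grip_width: 0.641
gripper_force: 30.0
```

```bash
python3 -m pendant '[[[0.059,0,0,0,0],[0.067,0,0,0,0],[0.087,0,0,0,0],[0.087,0,0,0,0],[0.087,0,0,0.01,0],[0.087,0,0,0.04,0],[0.087,0,0,0.05,0],[0.087,0,0,0.05,0],[0.087,0,0,0.02,0],[0.087,0.003,-0.02,0,0]]]'
python3 -m pendant '[[[0.087,0.003,-0.043,0,0],[0.087,0.003,-0.043,0,0],[0.087,0.003,-0.043,0,0],[0.087,0.003,-0.043,0,0],[0.087,0.003,-0.043,0,-0.5],[0.087,0.003,-0.043,0,-0.5],[0.087,0,-0.043,0,-0.5],[0.087,0,-0.043,0,-0.5],[0.087,0,-0.043,0,-0.5],[0.087,-0.003,-0.043,0,-0.5]]]'
python3 -m pendant '[[[0.087,-0.003,-0.043,0,-0.5],[0.087,-0.003,-0.043,0,0],[0.087,-0.003,-0.043,0,0],[0.087,-0.003,-0.043,0,0],[0.087,-0.003,-0.043,0,0],[0.087,-0.002,-0.043,0,0],[0.087,0,-0.029,0,0],[0.087,0,0,0,0],[0.087,0,0,0,0],[0.087,0,0,0,0]]]'
python3 - <<'E'
from h import *
st()
im,d=shot('top'); ims,_=shot('scene')
c=viewer.get_calibration('scene'); T=np.array(c['T']); K=np.array([[c['fx'],0,c['cx']],[0,c['fy'],c['cy']],[0,0,1.]])
for t in(140,160,180): print('sc flat',*fit('scene',ims,(386,288.6),32,52,white(t)))
s=(BT['flat'][0]/S,BT['flat'][1]/S)
for q in(14,20): print('flat',*fit('top',im,s,35,52,lambda h:(h[...,2]>170)&(h[...,1]<q)))
E
```

```text
clock: 41.2
ee_pos: [487.0, 361.7, 208.9]
eef_rot: [0.402, 3.11, 0.014]
force: [0.6, -0.3, -0.1]
grip_width: 1.0
gripper_force: 0.0
clock: 42.2
ee_pos: [499.8, -75.1, 203.1]
eef_rot: [-0.493, -3.101, 0.001]
force: [1.6, -0.6, -0.4]
grip_width: 0.998
gripper_force: 0.0
clock: 43.2
ee_pos: [483.8, -358.0, 203.1]
eef_rot: [-0.503, -3.1, -0.003]
force: [0.1, 0.4, 0.1]
grip_width: 0.999
gripper_force: 0.0
t 43.2 p [ 483.8 -358.   203.1] close-line 71.58 F [0.1 0.4 0.1] w 86.9 g 0.0 j7 1.97
sc flat [485.7 379.5] mom [485.7 379.5] [90.5 57.3] -14.9
sc flat [485.6 379.5] mom [485.7 379.5] [87.9 55.2] -15.1
sc flat [485.6 379.5] mom [485.6 379.4] [85.3 53. ] -15.0
flat [484.  377.2] mom [483.8 377. ] [84.7 51.8] -15.2
flat [484.6 376.9] mom [484.1 376.9] [87.1 54. ] -15.6
```

The flat charger is now centred: scene (485.7,379.5) against mat (485.4,379.9). Now the cube.

```bash
python3 -m pendant '[[[0.087,0,0,-0.02,0],[0.087,0,0,-0.04,0],[0.087,0,0,-0.04,0],[0.087,0,0,-0.03,0],[0.087,0,0,-0.015,0],[0.087,0,0,-0.005,0],[0.087,0,0,0,0],[0.087,0,0,0,0],[0.087,0,0,0,0]]]'
```

```text
clock: 44.2
ee_pos: [485.1, -360.1, 55.4]
eef_rot: [0.504, 3.098, -0.002]
force: [-0.5, -0.7, 0.1]
grip_width: 0.998
gripper_force: 0.0
```

```bash
python3 -m pendant '[[[0.087,0,0.0005,-0.01,0],[0.087,0,0,-0.008,0],[0.087,0,0,-0.002,0],[0.087,0,0,0,0],[0.087,0,0,0,0],[0.06,0,0,0,0],[0.045,0,0,0,0],[0.036,0,0,0,0],[0.033,0,0,0,0],[0.02,0,0,0,0]]]'
python3 -m pendant '[[[0.02,0,0,0,0],[0.02,0,0,0,0],[0.02,0,0,0,0],[0.02,0,0,0,0],[0.02,0,0,0,0],[0.02,0,0,0,0],[0.02,0,0,0,0]]]'
python3 -m pendant '[[[0.02,0,0,0.002,0],[0.02,0,0,0.002,0],[0.02,0,0,0,0],[0.02,0,0,0,0],[0.02,0,0,0,0]]]'
```

```text
clock: 45.2
ee_pos: [484.2, -359.0, 33.8]
eef_rot: [0.505, 3.101, 0.0]
force: [-0.5, -0.0, -0.8]
grip_width: 0.631
gripper_force: 0.0
clock: 45.9
ee_pos: [484.2, -359.0, 33.8]
eef_rot: [0.505, 3.101, 0.0]
force: [0.9, -0.1, -0.7]
grip_width: 0.342
gripper_force: 30.0
clock: 46.4
ee_pos: [484.1, -358.9, 37.7]
eef_rot: [-0.505, -3.101, -0.0]
force: [-0.5, -0.3, -0.6]
grip_width: 0.343
gripper_force: 30.0
```

```bash
python3 -m pendant '[[[0.02,0.0003,-0.0025,0,0],[0.02,0,0,-0.002,0],[0.02,0,0,-0.001,0],[0.02,0,0,0,0],[0.02,0,0,0,0]]]'
python3 -m pendant '[[[0.02,0,0,-0.0005,0],[0.02,0,0,-0.0005,0],[0.02,0,0,0,0],[0.02,0,0,0,0]]]'
```

```text
clock: 46.9
ee_pos: [484.4, -361.4, 34.7]
eef_rot: [-0.505, -3.101, -0.0]
force: [0.4, -0.9, -1.3]
grip_width: 0.343
gripper_force: 30.0
clock: 47.3
ee_pos: [484.5, -361.4, 33.8]
eef_rot: [-0.505, -3.101, -0.0]
force: [-0.4, 0.4, -0.2]
grip_width: 0.343
gripper_force: 30.0
```

```bash
python3 -m pendant '[[[0.02,0,0,-0.0005,0],[0.02,0,0,0,0],[0.02,0,0,0,0]]]'
python3 -m pendant '[[[0.034,0,0,0,0],[0.04,0,0,0,0],[0.06,0,0,0,0],[0.087,0,0,0,0],[0.087,0,0,0,0],[0.087,0,0,0.01,0],[0.087,0,0,0.04,0],[0.087,0,0,0.05,0],[0.087,0,0,0.05,0],[0.087,0,0,0.02,0]]]'
python3 -m pendant '[[[0.087,0.004,0.025,0,0],[0.087,0.007,0.042,0,0],[0.087,0.007,0.042,0,0],[0.087,0.007,0.042,0,0],[0.087,0.007,0.042,0,0],[0.087,0.007,0.042,0,0],[0.087,0.007,0.042,0,0],[0.087,0.004,0.025,0,0],[0.087,0,0,0,0],[0.087,0,0,0,0]]]'
python3 - <<'E'
from h import *
st()
im,d=shot('top'); ims,_=shot('scene'); s=(BT['cube'][0]/S,BT['cube'][1]/S)
for t in(150,170): print('cube',*fit('top',im,s,30,56,white(t)))
print('sc',*fit('scene',ims,(BS['cube'][0]/S,BS['cube'][1]/S-12),30,56,white(170)))
cv2.imwrite('pics/end2.png',cv2.resize(ims,(800,600)))
E
```

```text
clock: 47.6
ee_pos: [484.5, -361.5, 33.7]
eef_rot: [0.505, 3.101, 0.0]
force: [-1.0, 1.0, 5.2]
grip_width: 0.342
gripper_force: 30.0
clock: 48.6
ee_pos: [486.2, -363.4, 209.5]
eef_rot: [0.504, 3.092, -0.005]
force: [-0.8, -1.0, -0.7]
grip_width: 0.984
gripper_force: 0.0
clock: 49.6
ee_pos: [534.5, -59.6, 203.8]
eef_rot: [0.503, 3.1, -0.001]
force: [0.5, -0.9, 0.6]
grip_width: 1.002
gripper_force: 0.0
t 49.6 p [534.5 -59.6 203.8] close-line 71.56 F [ 0.5 -0.9  0.6] w 87.1 g 0.0 j7 1.38
cube [ 483.4 -360. ] mom [ 483.4 -360.1] [31.3 30.6] -18.8
cube [ 483.5 -360.4] mom [ 483.5 -360.4] [30.8 30.1] -19.1
sc [ 484.9 -357.8] mom [ 484.9 -357.4] [30.4 29.7] 71.4
```

View pics/end2.png

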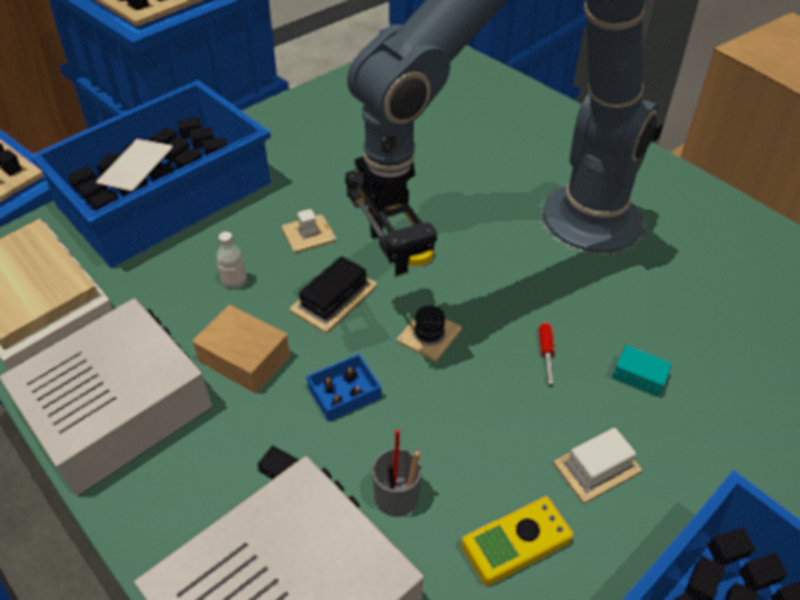

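All four stand free on their boards: cube (307,222), brick (334,288), round (430,322) and flat (603,456). The gripper is clear of everything, so I'm handing the job in.

```bash
python3 -c "
from cell import bot
print(bot.job_done())"
```

```text
the job is handed in; nothing more can be done
None
```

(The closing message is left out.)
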